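Put the soldering supplies back in the bench tray

ROBOT

A 6-joint arm with a two-finger parallel gripper is mounted at the origin on a cart in front of the work surface, level with it; the furniture and walls round the work are solid. World frame = base frame: x ahead of the robot, y to its left, z up, the work surface at z = 0. Lengths are in m, angles in rad, forces in N, time in s.
With the tool pointing down it reaches from about 0.4 to 0.825 m from the base axis. Payload 7 kg.
Tool frame: the origin (TCP) lies at the very end of the fingers, on their centre line; the grasp point (between the pads) lies 19 mm behind it; z points along the fingers, y is the line along which they close (so a half turn about z gives the same grasp; the last joint's range is limited). The gripper opens to 88 mm and grips with 3 to 60 N. Pads are 19 mm wide; open, the fingers measure 130 mm over their backs; the gripper's body (78 mm by 193 mm) begins 47 mm behind the grasp point.
Start: joints at [0.288, 0.359, 0.012, 0, -1.224, -0.288], TCP at [0.675, -0, 0.227] pointing down, gripper open.
Joint ranges: [-3.07, 3.07], [-1.43, 2.12], [-1.02, 1.25], [-3.03, 1.67], [-3.05, -0], [-3.03, 3.03]. Speed limits (rad/s): [2.39, 2.39, 3.01, 3.14, 3.14, 3.14].

INTERFACE

Orientations are given as a unit quaternion [x, y, z, w].
In Python, from bench import manip gives the robot as it stands. The module is installed in compiled form; this text tells all that it offers.
- The arm moves only by the tool play_rows, never from a script. Its argument "targets" is a list of rows, each an object of numbers: "jaw": the closure, from 0 (fully open) to 1 (shut); "tx", "ty", "tz": the shift along the world's x, y, z in cm; "roll": the turn about the world's z in rad. In form: [{"jaw": .., "tx": .., "ty": .., "tz": .., "roll": ..}, ...]. A call has 1 to 20 rows; each row shifts and turns the commanded pose from where the row before left it; what a row does not reach is not made up. A row lasts 1/10 s, in which the tool goes at most 50 mm and 8.59 degrees, less where a joint would pass 70% of its speed; a pose out of reach is approached as far as the arm can. A call with a gripper value outside its range is refused whole. The fingers move at their own pace and stop on an object; "squeeze" is the grip in N (left out, the last holds). Time passes only in rows, so rows that do not move let the fingers close. It gives the time, the measured TCP pose, the force, the opening and the grip force at its end, in the units of the state.
- manip.read_state(): the state, without advancing time (a new reading comes with each control period).
- manip.camera(name): name is "scene" or "side" or "wrist"; returns the picture (400x640x3 uint8, red, green, blue); there is no depth.
- manip.calibration(name): a dict with "camera_matrix" (3x3 intrinsics, pixels), "T" (4x4, takes a point from camera to world coordinates); the wrist camera has in their place "mount" (4x4, takes a point from camera to tool coordinates, whose origin is the TCP and whose axes are the flange's). Camera axes: x right, y down, z forward; pixel columns grow to the right and rows downward; lengths in m; the calibration is good to about 2 mm. A picture is of the moment at which its call begins: read the wrist's pose just before it. calibration takes no time and is no camera call.
- manip.job_done(): hands the job in; it is judged then, once.
The state is a dict: "time_s": time; "q": joint angles; "qvel": joint speeds; "joint_torque": joint torques, N m; "tcp_pos": TCP position; "eef_rot": TCP orientation; "wrist_force": force on the tool from outside, world axes, zero at the start; "ft_torque": the same for the moment, N m; "grip_width": finger opening in m; "grasp_force": force on a finger pad.
Only numpy, scipy, OpenCV 4.12 (cv2) and the standard library are available. Lean on these libraries where they do the work, as an engineer would, in place of code of your own. Each camera call takes 0.05 s, during which the arm holds its last target. There are 200 camera calls.

TASK

Put the four soldering supplies back in the grey tray, each upright and centred on its own coloured pad: solder spool on yellow, white flux tin on green, black-capped flux bottle on red, blue reel of desoldering braid lying flat on blue. The red-lidded jar of screws and the roll of amber tape do not belong in the tray: leave them where they are.

Things in the scene. Friction and masses are not known exactly. Their poses are not given: they have to be found in the camera images.
- solder_reel_centre (a point): Spool of solder wire standing upright, with yellow end flanges and silver wire: 56 mm high, flanges 55 mm across and 6 mm thick at top and bottom, 37 mm waist, 250 g give or take 20 percent. Like all the loose things here it starts on a grey board whose top is 8 mm above the bench. Point: on its axis, half-way up (28 mm above its foot); z along its axis. Can be gripped across the top flange.
- tin_centre (a point): Round white flat tin of flux paste with a green mark on its lid, 49 mm across, 18 mm high. Point: on its axis, half-way up (9 mm); z up.
- bottle_centre (a point): Small flux bottle with a tall black cap, 74 mm high: body 30 mm across, cap 24 mm across from 46 mm to 74 mm above its foot. Point: on its axis, half-way up (37 mm); z up.
- wick_centre (a point): Flat reel of desoldering braid, blue faces with a copper-coloured rim, 45 mm across and 10 mm thick, lying flat; a thin end of braid (of no substance) sticks out 23 mm beyond the rim. Point: middle of the round reel, half-way up (5 mm); z up.
- jar_centre (a point): Look-alike that stays: small clear jar of screws with a red lid, 41 mm across, 34 mm high, loose. Point: on its axis, half-way up (17 mm).
- tape_centre (a point): Look-alike that stays: roll of amber tape, a ring 60 mm across with a 34 mm hole, 12 mm high, lying flat, loose. Point: its middle, half-way up (6 mm).
- pad_yellow_top (a point): Thin yellow pad, 80 x 80 mm, 2 mm thick, fixed: place of the solder spool. Pads lie in the bays of a 2 x 2 grey tray (204 x 204 mm, fixed, may be turned): bays 96 x 96 mm, 100 mm apart; outer walls 4 mm thick, 14 mm high, dividers 11 mm above the bench. Which pad is in which bay varies. Point: middle of its top face, 5 mm above the bench, the middle of its bay; x, y along the tray's sides.
- pad_green_top (a point): Thin green pad, 80 x 80 mm, 2 mm thick, fixed: place of the flux tin. Pads lie in the bays of a 2 x 2 grey tray (204 x 204 mm, fixed, may be turned): bays 96 x 96 mm, 100 mm apart; outer walls 4 mm thick, 14 mm high, dividers 11 mm above the bench. Which pad is in which bay varies. Point: middle of its top face, 5 mm above the bench, the middle of its bay; x, y along the tray's sides.
- pad_red_top (a point): Thin red pad, 80 x 80 mm, 2 mm thick, fixed: place of the flux bottle. Pads lie in the bays of a 2 x 2 grey tray (204 x 204 mm, fixed, may be turned): bays 96 x 96 mm, 100 mm apart; outer walls 4 mm thick, 14 mm high, dividers 11 mm above the bench. Which pad is in which bay varies. Point: middle of its top face, 5 mm above the bench, the middle of its bay; x, y along the tray's sides.
- pad_blue_top (a point): Thin blue pad, 80 x 80 mm, 2 mm thick, fixed: place of the braid reel. Pads lie in the bays of a 2 x 2 grey tray (204 x 204 mm, fixed, may be turned): bays 96 x 96 mm, 100 mm apart; outer walls 4 mm thick, 14 mm high, dividers 11 mm above the bench. Which pad is in which bay varies. Point: middle of its top face, 5 mm above the bench, the middle of its bay; x, y along the tray's sides.

How it is judged:
By the outcome, as a careful person would: the job done as asked, in the order asked, and still so for the second after the job is handed in, with the robot touching nothing.
It also fails if it takes over 115 s, if anything falls off the work surface, if the arm or the gripper's body presses on something with over 40 N, if the wrist force passes 120 N, or if a joint passes its speed limit or range.

## Working session

There is one attempt and no reset: what is moved stays moved. The work goes in short steps, Python scripts to look and compute and a tool call to move; the robot and the scene stay as the last step left them, time stands still between calls to the robot, and variables do not carry over. Pictures are saved under pics/ and viewed, at most 14 in all, crops included, and the job is handed in when it is done.

Besides the shell and the picture viewer there is one more tool, called after "Emit:" as name(argument=value, ...), one argument or row to a line, values as JSON. play_rows: Moves the arm, as the interface text tells. Its arguments: {"type":"object","properties":{"targets":{"type":"array","items":{"type":"object","properties":{"jaw":{"type":"number"},"tx":{"type":"number"},"ty":{"type":"number"},"tz":{"type":"number"},"roll":{"type":"number"}}}},"squeeze":{"type":"number"}},"required":["targets"]}

```bash
mkdir -p pics
python3 - <<'E'
from bench import manip
import cv2
s=manip.read_state(); print(s)
for n in ["scene","side","wrist"]:
    im=manip.camera(n); cv2.imwrite(f"pics/{n}0.png",im[:,:,::-1])
    print(n,manip.calibration(n))
E
```

```text
{'time_s': 0.0, 'q': array([ 2.88089613e-01,  3.59348931e-01,  1.10820282e-02, -3.64868866e-04,
       -1.22410807e+00, -2.88118871e-01]), 'qvel': array([ 9.85099758e-04, -8.35882514e-06,  4.03853786e-04,  8.84577323e-04,
       -9.30218962e-04,  9.87410379e-04]), 'joint_torque': array([-8.00930356e-04, -5.82726967e+01,  2.93058443e+01,  6.99745238e+00,
        6.93249181e-03, -2.06530804e-04]), 'tcp_pos': array([ 6.74514590e-01, -2.75757177e-05,  2.25654669e-01]), 'eef_rot': array([-7.07052276e-01,  7.07160821e-01,  5.27300080e-04, -6.11888081e-04]), 'wrist_force': array([-0.39608586, -0.32326156,  0.2135419 ]), 'ft_torque': array([ 0.02222574, -0.05848914, -0.04147668]), 'grasp_force': 0.0, 'grip_width': 0.08758179350384604}
scene {'camera_matrix': array([[482.0049913 ,   0.        , 311.90574722],
       [  0.        , 482.0049913 , 194.11192285],
       [  0.        ,   0.        ,   1.        ]]), 'T': array([[ 0.75596834, -0.38321443,  0.53071515, -0.11265233],
       [-0.65444072, -0.46077608,  0.59949375, -0.73160122],
       [ 0.01480619, -0.8005199 , -0.59912325,  0.7788360
[... 325 characters left out ...]
69237,  0.60748709, -0.75824545,  0.6753565 ],
       [-0.01350737, -0.78240343, -0.62262542,  0.64489158],
       [ 0.        ,  0.        ,  0.        ,  1.        ]])}
wrist {'camera_matrix': array([[286.7159806 ,   0.        , 317.96546605],
       [  0.        , 286.7159806 , 195.20427192],
       [  0.        ,   0.        ,   1.        ]]), 'mount': array([[-1.25183976e-03, -9.50671363e-01, -3.10197344e-01,
         8.54277079e-02],
       [ 9.99999179e-01, -1.27488920e-03, -1.28428162e-04,
         1.75299703e-04],
       [-2.73374267e-04, -3.10197250e-01,  9.50672179e-01,
        -1.57405689e-01],
       [ 0.00000000e+00,  0.00000000e+00,  0.00000000e+00,
         1.00000000e+00]])}
```

View pics/scene0.png

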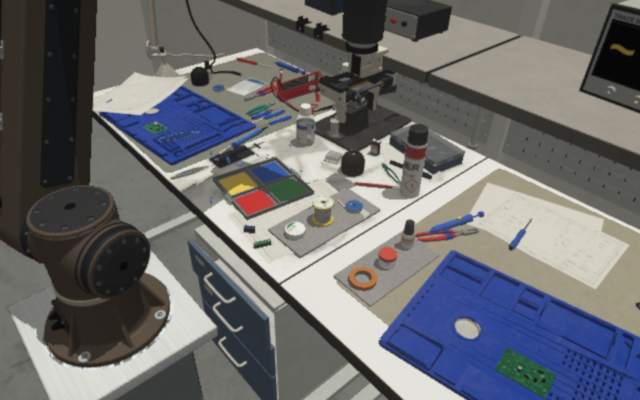

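View pics/side0.png

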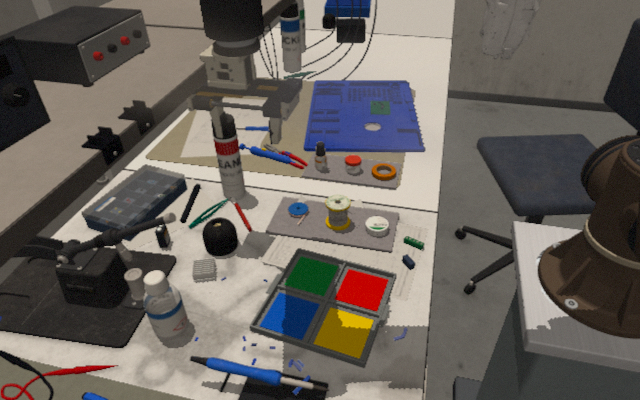

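View pics/wrist0.png

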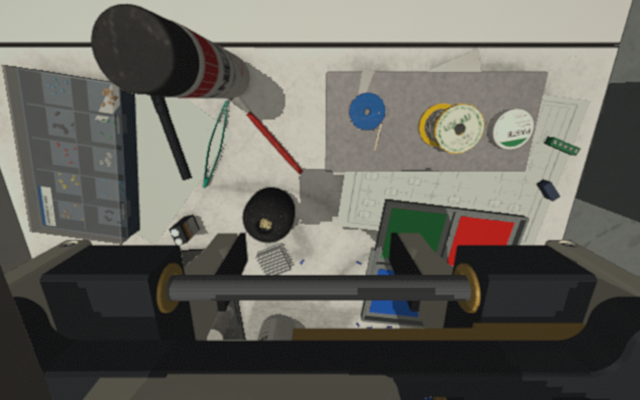

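The scene picture shows the tray at about (263,187), and a board holding the tin (295,230), spool (322,210) and wick (354,206). A second board holds the bottle (408,235), jar (388,255) and tape (362,278). In the side picture the pads are green (312,275), red (362,290), blue (287,315) and yellow (346,330). In the wrist picture the wick is at (367,111), the spool top at (462,128) and the tin at (513,129).

```bash
cat > h.py <<'E'
import numpy as np, cv2
from bench import manip
from scipy.spatial.transform import Rotation as R
def camT(n, s=None):
    c=manip.calibration(n)
    if n!="wrist": return c["camera_matrix"],c["T"]
    s=s or manip.read_state(); T=np.eye(4); T[:3,:3]=R.from_quat(s["eef_rot"]).as_matrix(); T[:3,3]=s["tcp_pos"]
    return c["camera_matrix"],T@c["mount"]
def back(KT,uv,z):
    K,T=KT; uv=np.atleast_2d(np.asarray(uv,float))
    d=np.c_[uv,np.ones(len(uv))]@np.linalg.inv(K).T@T[:3,:3].T
    return (T[:3,3]+d*((z-T[2,3])/d[:,2])[:,None])[:,:2]
def proj(KT,p):
    K,T=KT; p=np.atleast_2d(p); c=(p-T[:3,3])@T[:3,:3]; q=c@K.T; return q[:,:2]/q[:,2:]
H=dict(red=((0,8),(172,180)),yellow=((20,32),),green=((45,85),),blue=((98,125),))
def mask(im,col,smin=110,vmin=40):
    h=cv2.cvtColor(im,cv2.COLOR_RGB2HSV); m=np.zeros(h.shape[:2],np.uint8)
    for a,b in H[col]: m|=cv2.inRange(h,(a,smin,vmin),(b,255,255))
    return m
def comp(m,uv,r=12):
    n,l,st,ce=cv2.connectedComponentsWithStats(m)
    d=np.hypot(*(ce-np.array(uv)).T); d[0]=1e9; i=np.argmin(d+1e3*(st[:,4]<30))
    return l==i,ce[i],st[i]
E
python3 - <<'E'
from h import *
P={"side":dict(green=(312,275),red=(362,290),blue=(287,315),yellow=(346,332)),
"scene":dict(yellow=(239,182),blue=(269,170),red=(254,202),green=(288,189))}
for n in P:
    im=cv2.cvtColor(cv2.imread(f"pics/{n}0.png"),cv2.COLOR_BGR2RGB); KT=camT(n); C={}
    for c,uv in P[n].items():
        m,ce,st=comp(mask(im,c),uv); v,u=np.nonzero(m)
        w=back(KT,np.c_[u,v],.005).astype(np.float32); r=cv2.minAreaRect(w*1000)
        C[c]=np.array(r[0]); print(n,c,np.round(ce),st[4],np.round(r[0],1),np.round(r[1],1),round(r[2],1))
    print("tray",np.mean(list(C.values()),0))
KW=camT("wrist")
for nm,uv,z in [("wick",(367,111),.018),("spool",(462,128),.064),("tin",(513,129),.026)]: print(nm,back(KW,uv,z))
for n,l in {"scene":[("tin",(295,228),.026),("spool",(322,203),.064),("wick",(354,205),.018),("bottle",(409,223),.082),("jar",(388,253),.042),("tape",(362,278),.02)],
 "side":[("tin",(377,223),.026),("spool",(338,203),.064),("wick",(298,209),.018),("bottle",(321,145),.082),("jar",(353,159),.042),("tape",(384,170),.02)]}.items():
    for nm,uv,z in l: print(n,nm,back(camT(n),uv,z).round(4))
E
```

```text
side green [311. 276.] 1306 [535.8 101.4] [80.9 79.7] 82.6
side red [362. 290.] 1486 [436.5 114.1] [81.8 81.2] 82.6
side blue [290. 315.] 1712 [548.3 200.7] [80.8 80.4] 82.6
side yellow [344. 332.] 1976 [449.3 213.6] [82.3 81.5] 82.7
tray [492.46112061 157.44749069]
scene yellow [237. 183.] 493 [448.7 212.7] [80.3 80.5] 83.1
scene blue [269. 172.] 415 [549.4 199.6] [79.5 76. ] 82.5
scene red [254. 202.] 568 [436.7 115.3] [78.1 81.5] 82.5
scene green [257. 109.] 72 [748.1 537.7] [84.3 26.6] 10.0
tray [545.72386169 266.35587311]
wick [[ 0.61410243 -0.07451082]]
spool [[ 0.51734789 -0.0579731 ]]
tin [[ 0.43617    -0.05342091]]
scene tin [[ 0.4351 -0.0544]]
scene spool [[ 0.5159 -0.059 ]]
scene wick [[ 0.6138 -0.0745]]
scene bottle [[ 0.6014 -0.2555]]
scene jar [[ 0.5273 -0.265 ]]
scene tape [[ 0.4461 -0.2669]]
side tin [[ 0.4341 -0.0526]]
side spool [[ 0.5181 -0.0536]]
side wick [[ 0.6123 -0.0708]]
side bottle [[ 0.6021 -0.2441]]
side jar [[ 0.526  -0.2614]]
side tape [[ 0.4481 -0.2627]]
```

```bash
cat >> h.py <<'E'
def rings(im,KT,items,col=(255,0,255),sc=1,off=(0,0)):
    t=np.linspace(0,2*np.pi,60)
    for x,y,z,r in items:
        p=proj(KT,np.c_[x+r*np.cos(t),y+r*np.sin(t),0*t+z]); p=(p-np.array(off)+.5)*sc
        cv2.polylines(im,[np.round(p).astype(int)],True,col,1,cv2.LINE_AA)
def crop(im,x0,y0,w,h,sc): return cv2.resize(im[y0:y0+h,x0:x0+w],None,fx=sc,fy=sc,interpolation=cv2.INTER_CUBIC)
E
python3 - <<'E'
from h import *
it=[(.4355,-.0540,.026,.0245),(.4355,-.0540,.008,.0245),(.517,-.0575,.064,.0275),(.517,-.0575,.008,.0275),(.6135,-.074,.018,.0225),(.602,-.250,.082,.012),(.602,-.250,.008,.015),(.527,-.263,.042,.0205),(.447,-.265,.02,.03),(.642,-.301,.01,.01),(.562,-.199,.01,.01)]
outs=[]
for n,(x0,y0,w,h,sc) in dict(scene=(265,180,200,120,4),side=(255,130,160,120,3.2),wrist=(320,70,240,120,3.2)).items():
    im=crop(cv2.imread(f"pics/{n}0.png"),x0,y0,w,h,sc); rings(im,camT(n),it,sc=sc,off=(x0,y0)); outs.append(im)
cv2.imwrite("pics/m1.png",outs[0]); 
a=outs[1];b=outs[2]; W=800
b=cv2.resize(b,None,fx=.8,fy=.8)[:, :]; 
c=np.zeros((a.shape[0]+0,800,3),np.uint8); c[:a.shape[0],:a.shape[1]]=a; 
c2=np.zeros((b.shape[0],800,3),np.uint8); c2[:,:b.shape[1]]=b[:, :800]
m=np.vstack([c,c2]); m=m[:600]; cv2.imwrite("pics/m2.png",m); print(m.shape,outs[0].shape)
for n,l in {"scene":[("can",(411,190),0),("ball",(352,170),0.01),("wbot",(305,145),0)],"side":[("can",(233,197),0),("ball",(221,250),.01),("wbot",(172,340),0)]}.items():
    for nm,uv,z in l: print(n,nm,back(camT(n),uv,z).round(3))
E
```

```text
(600, 800, 3) (480, 800, 3)
scene can [[ 0.799 -0.112]]
scene ball [[0.732 0.051]]
scene wbot [[0.728 0.255]]
side can [[ 0.782 -0.102]]
side ball [[0.73  0.081]]
side wbot [[0.727 0.293]]
```

View pics/m1.png

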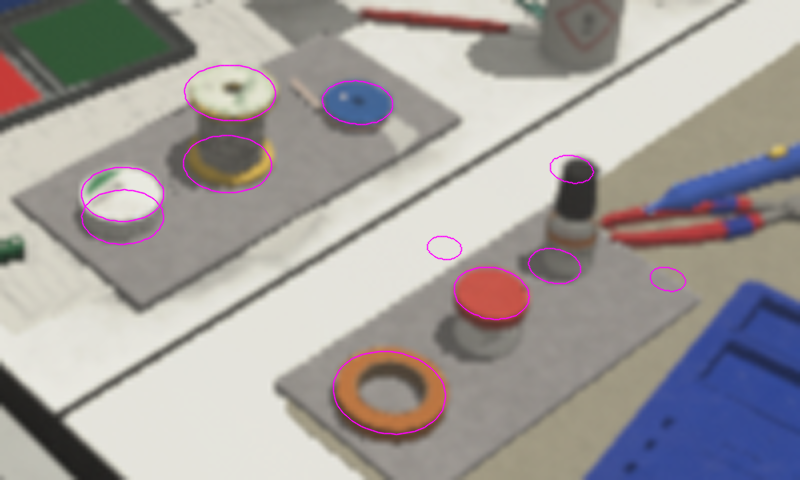

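View pics/m2.png

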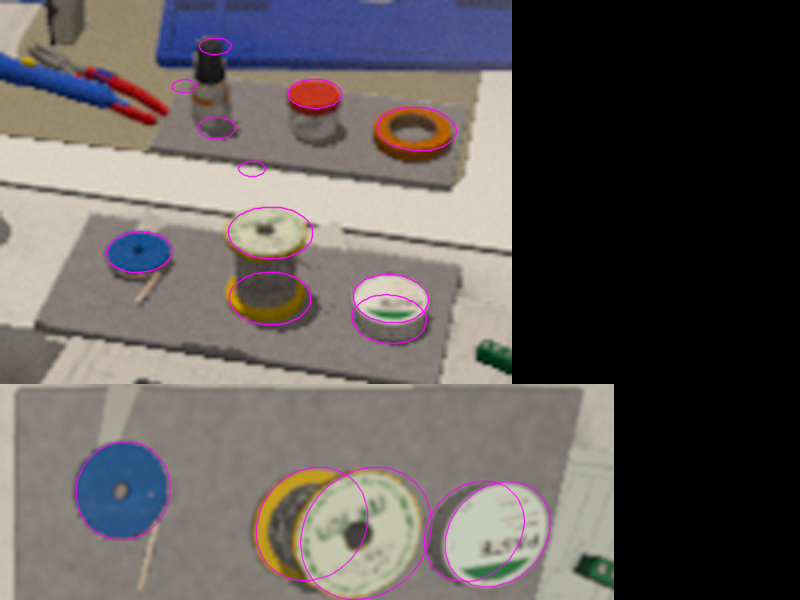

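The spool, tin and wick outlines match in all three views; only the bottle is off, with its foot at zoomed (572,250) rather than the predicted (555,266). I'll refine the bottle with the wrist camera later. Spool first.

Run:
```python
from h import *
for z,uv in [(.008,(408,242.5)),(.082,(409.5,220.5)),(.054,(408.8,230))]: print("scene",z,back(camT("scene"),uv,z))
for z,uv in [(.008,(320.3,167.2)),(.082,(320.6,144)),(.054,(320.5,154.5))]: print("side",z,back(camT("side"),uv,z))
```

```text
scene 0.008 [[ 0.61992554 -0.24990753]]
scene 0.082 [[ 0.60906445 -0.25057376]]
scene 0.054 [[ 0.61041476 -0.25228837]]
side 0.008 [[ 0.60893006 -0.25835673]]
side 0.082 [[ 0.60415001 -0.24842744]]
side 0.054 [[ 0.60426774 -0.24564366]]
```

Emit:
play_rows(
  targets=[
    {"jaw": 0, "tx": -4, "ty": -1.5, "tz": 0, "roll": -0.14},
    {"jaw": 0, "tx": -4, "ty": -1.5, "tz": 0, "roll": -0.14},
    {"jaw": 0, "tx": -4, "ty": -1.5, "tz": 0, "roll": -0.14},
    {"jaw": 0, "tx": -3.7, "ty": -1.2, "tz": 0, "roll": -0.14},
    {"jaw": 0, "tz": -2, "roll": -0.14},
    {"jaw": 0, "tz": -3, "roll": -0.14},
    {"jaw": 0, "tz": -3, "roll": -0.074},
    {"jaw": 0},
    {"jaw": 0},
  ],
)

```text
schema error: expected keys jaw, tx, ty, tz, roll
```

Emit:
play_rows(
  targets=[
    {"jaw": 0, "tx": -4, "ty": -1.5, "tz": 0, "roll": -0.14},
    {"jaw": 0, "tx": -4, "ty": -1.5, "tz": 0, "roll": -0.14},
    {"jaw": 0, "tx": -4, "ty": -1.5, "tz": 0, "roll": -0.14},
    {"jaw": 0, "tx": -3.7, "ty": -1.2, "tz": 0, "roll": -0.14},
    {"jaw": 0, "tx": 0, "ty": 0, "tz": -2, "roll": -0.14},
    {"jaw": 0, "tx": 0, "ty": 0, "tz": -3, "roll": -0.14},
    {"jaw": 0, "tx": 0, "ty": 0, "tz": -3, "roll": -0.074},
    {"jaw": 0, "tx": 0, "ty": 0, "tz": 0, "roll": 0},
    {"jaw": 0, "tx": 0, "ty": 0, "tz": 0, "roll": 0},
  ],
  squeeze=25,
)

```text
time_s: 1.05
tcp_pos: [0.5181, -0.0572, 0.1469]
eef_rot: [-0.324, 0.946, -0.0, -0.001]
wrist_force: [0.0, 0.7, 0.4]
grip_width: 0.0878
grasp_force: 0.0
```

Emit:
play_rows(
  targets=[
    {"jaw": 0, "tx": 0, "ty": 0, "tz": -3, "roll": 0},
    {"jaw": 0, "tx": 0, "ty": 0, "tz": -3, "roll": 0},
    {"jaw": 0, "tx": 0, "ty": 0, "tz": -2.5, "roll": 0},
    {"jaw": 0, "tx": 0, "ty": 0, "tz": -2, "roll": 0},
    {"jaw": 0.3, "tx": 0, "ty": 0, "tz": 0, "roll": 0},
    {"jaw": 0.5, "tx": 0, "ty": 0, "tz": 0, "roll": 0},
    {"jaw": 0.5, "tx": 0, "ty": 0, "tz": 0, "roll": 0},
    {"jaw": 0.5, "tx": 0, "ty": 0, "tz": 0, "roll": 0},
    {"jaw": 0.5, "tx": 0, "ty": 0, "tz": 0, "roll": 0},
    {"jaw": 0.5, "tx": 0, "ty": 0, "tz": 0, "roll": 0},
  ],
)

```text
time_s: 2.05
tcp_pos: [0.5188, -0.0571, 0.0426]
eef_rot: [-0.323, 0.946, -0.0, 0.001]
wrist_force: [-0.3, -1.1, 6.4]
grip_width: 0.0518
grasp_force: 25.0
```

Emit:
play_rows(
  targets=[
    {"jaw": 0.5, "tx": 0, "ty": 0, "tz": 1, "roll": 0},
    {"jaw": 0.5, "tx": 0, "ty": 0, "tz": 2, "roll": 0},
    {"jaw": 0.5, "tx": 0, "ty": 0, "tz": 2, "roll": 0},
    {"jaw": 0.5, "tx": 0, "ty": 0, "tz": 0, "roll": 0},
    {"jaw": 0.5, "tx": 0, "ty": 0, "tz": 0, "roll": 0},
  ],
)

```text
time_s: 2.55
tcp_pos: [0.5176, -0.0569, 0.0916]
eef_rot: [-0.322, 0.947, 0.0, 0.0]
wrist_force: [-0.2, -0.1, -3.8]
grip_width: 0.0517
grasp_force: 25.0
```

Run:
```python
from h import *
print(manip.read_state()["wrist_force"])
a=manip.camera("wrist")[:,:,::-1]; b=manip.camera("side")[:,:,::-1]
a=cv2.resize(a[60:360,60:580],(520,300)); b=crop(b,240,120,190,150,2)
m=np.zeros((600,520,3),np.uint8); m[:300]=a; m[300:,:380]=b; cv2.imwrite("pics/g1.png",m)
```

```text
[-0.18227801 -0.06213484 -3.78758708]
```

View pics/g1.png

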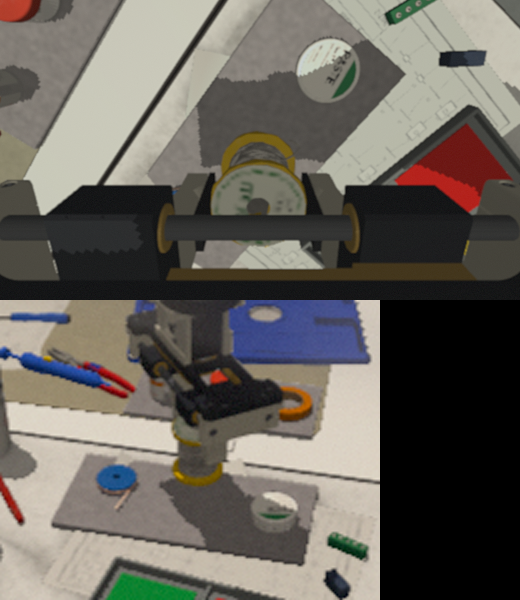

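Run:
```python
from h import *
s=manip.read_state(); p=back(camT("wrist",s),(318,264.5),s["tcp_pos"][2]+.0214); print(p-s["tcp_pos"][:2],s["tcp_pos"])
```

```text
[[-0.00075366 -0.00132819]] [ 0.51702744 -0.05709822  0.09065358]
```

Emit:
play_rows(
  targets=[
    {"jaw": 0.5, "tx": -0.5, "ty": 2, "tz": 0.5, "roll": 0},
    {"jaw": 0.5, "tx": -1, "ty": 4, "tz": 0, "roll": 0},
    {"jaw": 0.5, "tx": -1.1, "ty": 4, "tz": 0, "roll": 0},
    {"jaw": 0.5, "tx": -1.1, "ty": 4, "tz": 0, "roll": 0},
    {"jaw": 0.5, "tx": -1.1, "ty": 4, "tz": 0, "roll": 0},
    {"jaw": 0.5, "tx": -1.1, "ty": 4, "tz": 0, "roll": 0},
    {"jaw": 0.5, "tx": -0.6, "ty": 3, "tz": 0, "roll": 0},
    {"jaw": 0.5, "tx": -0.3, "ty": 2, "tz": 0, "roll": 0},
    {"jaw": 0.5, "tx": 0, "ty": 0, "tz": 0, "roll": 0},
    {"jaw": 0.5, "tx": 0, "ty": 0, "tz": 0, "roll": 0},
    {"jaw": 0.5, "tx": 0, "ty": 0, "tz": 0, "roll": 0},
  ],
)

```text
time_s: 3.75
tcp_pos: [0.4496, 0.2121, 0.0959]
eef_rot: [-0.322, 0.947, -0.0, -0.001]
wrist_force: [0.1, -0.5, -3.8]
grip_width: 0.0521
grasp_force: 25.0
```

Emit:
play_rows(
  targets=[
    {"jaw": 0.5, "tx": 0, "ty": 0.2, "tz": -2, "roll": 0},
    {"jaw": 0.5, "tx": 0, "ty": 0, "tz": -2, "roll": 0},
    {"jaw": 0.5, "tx": 0, "ty": 0, "tz": -1, "roll": 0},
    {"jaw": 0.5, "tx": 0, "ty": 0, "tz": -0.4, "roll": 0},
    {"jaw": 0.5, "tx": 0, "ty": 0, "tz": -0.2, "roll": 0},
    {"jaw": 0.5, "tx": 0, "ty": 0, "tz": 0, "roll": 0},
    {"jaw": 0.5, "tx": 0, "ty": 0, "tz": 0, "roll": 0},
  ],
)

```text
time_s: 4.45
tcp_pos: [0.4504, 0.2152, 0.0412]
eef_rot: [-0.323, 0.947, 0.0, 0.001]
wrist_force: [-0.2, 0.6, -3.3]
grip_width: 0.0519
grasp_force: 25.0
```

Emit:
play_rows(
  targets=[
    {"jaw": 0.5, "tx": 0, "ty": 0, "tz": -0.1, "roll": 0},
    {"jaw": 0.5, "tx": 0, "ty": 0, "tz": -0.05, "roll": 0},
    {"jaw": 0.5, "tx": 0, "ty": 0, "tz": 0, "roll": 0},
  ],
)

```text
time_s: 4.75
tcp_pos: [0.4502, 0.2153, 0.0397]
eef_rot: [-0.323, 0.947, 0.0, 0.0]
wrist_force: [-1.8, -0.4, 4.2]
grip_width: 0.0519
grasp_force: 25.0
```

Emit:
play_rows(
  targets=[
    {"jaw": 0.3, "tx": 0, "ty": 0, "tz": 0, "roll": 0},
    {"jaw": 0.2, "tx": 0, "ty": 0, "tz": 0, "roll": 0},
    {"jaw": 0.2, "tx": 0, "ty": 0, "tz": 0, "roll": 0},
    {"jaw": 0.2, "tx": 0, "ty": 0, "tz": 2, "roll": 0},
    {"jaw": 0.1, "tx": 0, "ty": 0, "tz": 4, "roll": 0},
    {"jaw": 0, "tx": 0, "ty": -2, "tz": 2, "roll": 0},
    {"jaw": 0, "tx": -0.2, "ty": -4, "tz": 0, "roll": 0},
    {"jaw": 0, "tx": -0.2, "ty": -4, "tz": 0, "roll": 0},
    {"jaw": 0, "tx": -0.2, "ty": -4, "tz": 0, "roll": 0},
    {"jaw": 0, "tx": -0.2, "ty": -4, "tz": 0, "roll": 0},
    {"jaw": 0, "tx": -0.3, "ty": -4, "tz": 0, "roll": 0},
    {"jaw": 0, "tx": -0.3, "ty": -3, "tz": 0, "roll": 0},
    {"jaw": 0, "tx": -0.1, "ty": -1.9, "tz": 0, "roll": 0},
    {"jaw": 0, "tx": 0, "ty": 0, "tz": -2, "roll": 0},
    {"jaw": 0, "tx": 0, "ty": 0, "tz": 0, "roll": 0},
    {"jaw": 0, "tx": 0, "ty": 0, "tz": 0, "roll": 0},
  ],
)

```text
time_s: 6.35
tcp_pos: [0.4348, -0.0541, 0.0991]
eef_rot: [-0.323, 0.947, -0.0, -0.001]
wrist_force: [0.5, 0.5, 0.5]
grip_width: 0.0875
grasp_force: 0.0
```

Run:
```python
from h import *
s=manip.read_state(); KT=camT("wrist",s); print(s["tcp_pos"])
a=np.ascontiguousarray(manip.camera("wrist")[:,:,::-1]); rings(a,KT,[(.4355,-.054,.026,.0245),(.4355,-.054,.008,.0245)])
b=np.ascontiguousarray(manip.camera("side")[:,:,::-1]); 
b2=crop(b,240,200,200,160,1.7); rings(b2,camT("side"),[(.449,.2132,.061,.0275),(.449,.2132,.005,.0275)],sc=1.7,off=(240,200))
m=np.zeros((400+b2.shape[0]-80,640,3),np.uint8); m[:328]=a[72:]; m[328:328+192]=0; m[328:,:b2.shape[1]]=b2[:m.shape[0]-328]; m=m[:600]; cv2.imwrite("pics/g2.png",m)
```

```text
[ 0.43483238 -0.05411265  0.09910799]
```

View pics/g2.png

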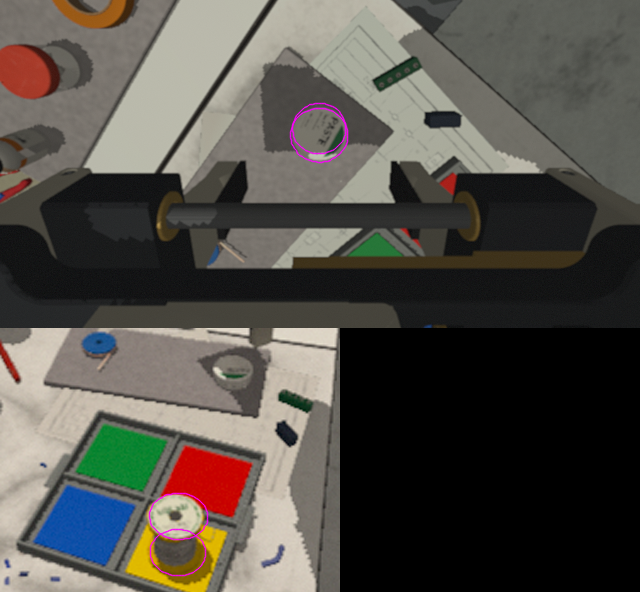

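The spool stands upright and centred on yellow (top at (178,515), on its outline). The tin is at (320,131), also matching its outline. Descending on the tin.

Emit:
play_rows(
  targets=[
    {"jaw": 0, "tx": 0, "ty": 0, "tz": -3, "roll": 0},
    {"jaw": 0.1, "tx": 0, "ty": 0, "tz": -3, "roll": 0},
    {"jaw": 0.2, "tx": 0, "ty": 0, "tz": -1.6, "roll": 0},
    {"jaw": 0.2, "tx": 0, "ty": 0, "tz": -1, "roll": 0},
    {"jaw": 0.3, "tx": 0, "ty": 0, "tz": 0, "roll": 0},
    {"jaw": 0.55, "tx": 0, "ty": 0, "tz": 0, "roll": 0},
    {"jaw": 0.55, "tx": 0, "ty": 0, "tz": 0, "roll": 0},
    {"jaw": 0.55, "tx": 0, "ty": 0, "tz": 0, "roll": 0},
    {"jaw": 0.55, "tx": 0, "ty": 0, "tz": 0, "roll": 0},
    {"jaw": 0.55, "tx": 0, "ty": 0, "tz": 0, "roll": 0},
  ],
)

```text
time_s: 7.45
tcp_pos: [0.4358, -0.0537, 0.0139]
eef_rot: [-0.323, 0.947, -0.0, 0.001]
wrist_force: [-0.6, 2.0, 7.4]
grip_width: 0.0478
grasp_force: 25.0
```

Emit:
play_rows(
  targets=[
    {"jaw": 0.55, "tx": 0, "ty": 0, "tz": 1, "roll": 0},
    {"jaw": 0.55, "tx": 0, "ty": 0, "tz": 2, "roll": 0},
    {"jaw": 0.55, "tx": 0, "ty": 0, "tz": 2.5, "roll": 0},
    {"jaw": 0.55, "tx": 0.5, "ty": 2, "tz": 0.5, "roll": 0},
    {"jaw": 0.55, "tx": 2, "ty": 3.5, "tz": 0, "roll": 0},
    {"jaw": 0.55, "tx": 2.5, "ty": 3.5, "tz": 0, "roll": 0},
    {"jaw": 0.55, "tx": 2.5, "ty": 3.5, "tz": 0, "roll": 0},
    {"jaw": 0.55, "tx": 2, "ty": 2, "tz": 0, "roll": 0},
    {"jaw": 0.55, "tx": 0.5, "ty": 1, "tz": 0, "roll": 0},
    {"jaw": 0.55, "tx": 0, "ty": 0, "tz": 0, "roll": 0},
    {"jaw": 0.55, "tx": 0, "ty": 0, "tz": 0, "roll": 0},
  ],
)

```text
time_s: 8.55
tcp_pos: [0.534, 0.1004, 0.0731]
eef_rot: [-0.322, 0.947, 0.0, -0.001]
wrist_force: [-0.4, -0.8, -0.4]
grip_width: 0.0477
grasp_force: 25.0
```

Emit:
play_rows(
  targets=[
    {"jaw": 0.55, "tx": 0.2, "ty": 0.1, "tz": -2.5, "roll": 0},
    {"jaw": 0.55, "tx": 0, "ty": 0, "tz": -2, "roll": 0},
    {"jaw": 0.55, "tx": 0, "ty": 0, "tz": -1, "roll": 0},
    {"jaw": 0.55, "tx": 0, "ty": 0, "tz": -0.5, "roll": 0},
    {"jaw": 0.55, "tx": 0, "ty": 0, "tz": -0.1, "roll": 0},
    {"jaw": 0.55, "tx": 0, "ty": 0, "tz": 0, "roll": 0},
    {"jaw": 0.55, "tx": 0, "ty": 0, "tz": 0, "roll": 0},
  ],
)

```text
time_s: 9.25
tcp_pos: [0.5374, 0.1022, 0.0129]
eef_rot: [-0.323, 0.947, 0.0, 0.001]
wrist_force: [0.5, 0.2, 0.2]
grip_width: 0.0478
grasp_force: 25.0
```

Emit:
play_rows(
  targets=[
    {"jaw": 0.55, "tx": -0.1, "ty": 0, "tz": -0.1, "roll": 0},
    {"jaw": 0.55, "tx": 0, "ty": 0, "tz": -0.05, "roll": 0},
    {"jaw": 0.55, "tx": 0, "ty": 0, "tz": 0, "roll": 0},
  ],
)

```text
time_s: 9.55
tcp_pos: [0.536, 0.1021, 0.011]
eef_rot: [-0.323, 0.947, 0.0, 0.0]
wrist_force: [-1.3, 1.1, 4.7]
grip_width: 0.0482
grasp_force: 25.0
```

Emit:
play_rows(
  targets=[
    {"jaw": 0.35, "tx": 0, "ty": 0, "tz": 0, "roll": 0},
    {"jaw": 0.3, "tx": 0, "ty": 0, "tz": 0, "roll": 0},
    {"jaw": 0.3, "tx": 0, "ty": 0, "tz": 0, "roll": 0},
    {"jaw": 0.3, "tx": 0, "ty": 0, "tz": 2, "roll": 0},
    {"jaw": 0.1, "tx": 0, "ty": 0, "tz": 4, "roll": 0},
    {"jaw": 0, "tx": 0, "ty": -2, "tz": 4, "roll": 0},
    {"jaw": 0, "tx": 0.5, "ty": -4, "tz": 3, "roll": 0},
    {"jaw": 0, "tx": 1, "ty": -4.5, "tz": 1, "roll": 0},
    {"jaw": 0, "tx": 1, "ty": -4.5, "tz": 0, "roll": 0},
    {"jaw": 0, "tx": 1, "ty": -4.5, "tz": 0, "roll": 0},
    {"jaw": 0, "tx": 1, "ty": -4.5, "tz": 0, "roll": 0},
    {"jaw": 0, "tx": 1, "ty": -4.5, "tz": 0, "roll": 0},
    {"jaw": 0, "tx": 1, "ty": -4, "tz": 0, "roll": 0},
    {"jaw": 0, "tx": 0, "ty": -2, "tz": 0, "roll": 0},
    {"jaw": 0, "tx": 0, "ty": 0, "tz": 0, "roll": 0},
    {"jaw": 0, "tx": 0, "ty": 0, "tz": 0, "roll": 0},
  ],
)

```text
time_s: 11.15
tcp_pos: [0.6005, -0.2432, 0.1498]
eef_rot: [-0.322, 0.947, 0.0, -0.0]
wrist_force: [-0.3, 0.1, -0.4]
grip_width: 0.0872
grasp_force: 0.0
```

Run:
```python
from h import *
s=manip.read_state(); KT=camT("wrist",s); print(s["tcp_pos"])
a=np.ascontiguousarray(manip.camera("wrist")[:,:,::-1]); cv2.imwrite("pics/w3.png",a)
rings(a,KT,[(.606,-.250,.082,.012),(.606,-.250,.008,.015)])
b=np.ascontiguousarray(manip.camera("side")[:,:,::-1]); cv2.imwrite("pics/s3.png",b)
b2=crop(b,240,200,200,160,1.7); rings(b2,camT("side"),[(.536,.1014,.023,.0245)],sc=1.7,off=(240,200))
m=np.zeros((600,640,3),np.uint8); m[:328]=a[:328]; m[328:,:340]=b2; cv2.imwrite("pics/g3.png",m)
```

```text
[ 0.60052254 -0.24317469  0.1497843 ]
```

View pics/g3.png

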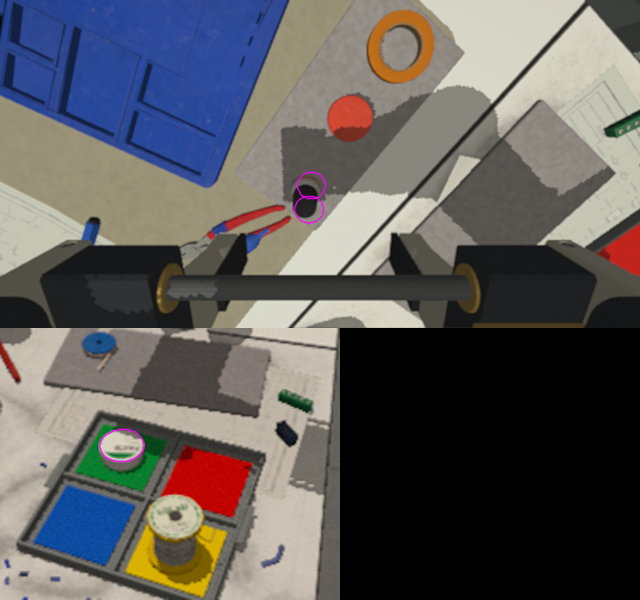

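The tin sits centred on green. The bottle in the wrist view has its cap top near (304,203), with pliers handles ending at (285,212) close by. I'll grip the cap, above the pliers and jar, after zooming in to refine its position.

Run:
```python
from h import *
s=manip.read_state(); KT=camT("wrist",s)
a=cv2.imread("pics/w3.png"); x0,y0,sc=260,90,6; c=crop(a,x0,y0,120,135,sc//2*1.0+1) ; sc=4
rings(c,KT,[(.609,-.248,.082,.012),(.609,-.248,.054,.012),(.609,-.248,.008,.015)],sc=sc,off=(x0,y0)); rings(c,KT,[(.527,-.263,.042,.0205)],sc=sc,off=(x0,y0),col=(0,255,255))
cv2.imwrite("pics/z3.png",c)
```

```text
(no output)
```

View pics/z3.png

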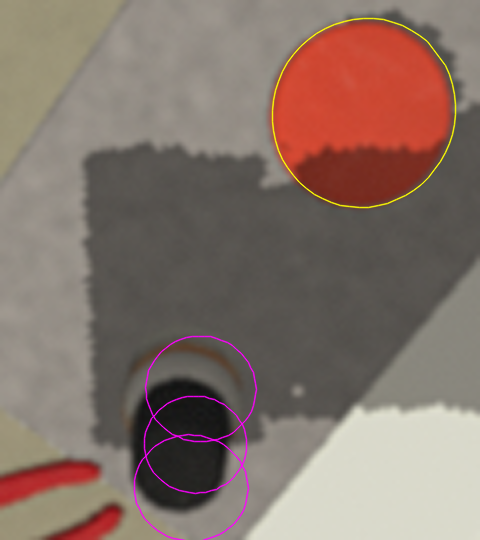

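Run:
```python
from h import *
s=manip.read_state(); KT=camT("wrist",s)
for (u,v),z in [((178,464),.082),((178,424),.054)]: print(back(KT,(260+u/4-.5+.125*0,90+v/4-.5),z), s["tcp_pos"])
```

```text
[[ 0.60626695 -0.25340329]] [ 0.60083769 -0.24209501  0.15030156]
[[ 0.60733121 -0.25421793]] [ 0.60083769 -0.24209501  0.15030156]
```

Emit:
play_rows(
  targets=[
    {"jaw": 0, "tx": 0.6, "ty": -1.1, "tz": -1, "roll": 0},
    {"jaw": 0.1, "tx": 0, "ty": 0, "tz": -3, "roll": 0},
    {"jaw": 0.2, "tx": 0, "ty": 0, "tz": -3, "roll": 0},
    {"jaw": 0.3, "tx": 0, "ty": 0, "tz": -1.5, "roll": 0},
    {"jaw": 0.4, "tx": 0, "ty": 0, "tz": -0.8, "roll": 0},
    {"jaw": 0.5, "tx": 0, "ty": 0, "tz": 0, "roll": 0},
    {"jaw": 0.6, "tx": 0, "ty": 0, "tz": 0, "roll": 0},
    {"jaw": 0.7, "tx": 0, "ty": 0, "tz": 0, "roll": 0},
    {"jaw": 0.85, "tx": 0, "ty": 0, "tz": 0, "roll": 0},
    {"jaw": 0.85, "tx": 0, "ty": 0, "tz": 0, "roll": 0},
    {"jaw": 0.85, "tx": 0, "ty": 0, "tz": 0, "roll": 0},
    {"jaw": 0.85, "tx": 0, "ty": 0, "tz": 0, "roll": 0},
  ],
  squeeze=20,
)

```text
time_s: 12.45
tcp_pos: [0.6075, -0.2539, 0.0583]
eef_rot: [-0.323, 0.947, -0.0, 0.001]
wrist_force: [-1.1, 1.0, 5.1]
grip_width: 0.0235
grasp_force: 20.0
```

Emit:
play_rows(
  targets=[
    {"jaw": 0.85, "tx": 0, "ty": 0, "tz": 1, "roll": 0},
    {"jaw": 0.85, "tx": 0, "ty": 0, "tz": 2, "roll": 0},
    {"jaw": 0.85, "tx": 0, "ty": 0, "tz": 3, "roll": 0},
    {"jaw": 0.85, "tx": 0, "ty": 1, "tz": 2, "roll": 0},
    {"jaw": 0.85, "tx": -0.5, "ty": 2, "tz": 0.5, "roll": 0},
    {"jaw": 0.85, "tx": -1.5, "ty": 3, "tz": 0, "roll": 0},
    {"jaw": 0.85, "tx": -2, "ty": 4, "tz": 0, "roll": 0},
    {"jaw": 0.85, "tx": -2, "ty": 4, "tz": 0, "roll": 0},
    {"jaw": 0.85, "tx": -2, "ty": 4, "tz": 0, "roll": 0},
    {"jaw": 0.85, "tx": -2, "ty": 4, "tz": 0, "roll": 0},
    {"jaw": 0.85, "tx": -2, "ty": 4, "tz": 0, "roll": 0},
    {"jaw": 0.85, "tx": -2, "ty": 4, "tz": 0, "roll": 0},
    {"jaw": 0.85, "tx": -1.5, "ty": 3.5, "tz": 0, "roll": 0},
    {"jaw": 0.85, "tx": -1, "ty": 2, "tz": 0, "roll": 0},
    {"jaw": 0.85, "tx": -0.5, "ty": 1.4, "tz": 0, "roll": 0},
    {"jaw": 0.85, "tx": 0, "ty": 0, "tz": -1, "roll": 0},
    {"jaw": 0.85, "tx": 0, "ty": 0, "tz": 0, "roll": 0},
    {"jaw": 0.85, "tx": 0, "ty": 0, "tz": 0, "roll": 0},
  ],
)

```text
time_s: 14.25
tcp_pos: [0.4368, 0.1144, 0.1321]
eef_rot: [-0.322, 0.947, -0.0, -0.001]
wrist_force: [1.7, -0.1, 0.3]
grip_width: 0.0235
grasp_force: 20.0
```

Run:
```python
from h import *
s=manip.read_state(); print(s["tcp_pos"])
a=np.ascontiguousarray(manip.camera("side")[:,:,::-1]); b=np.ascontiguousarray(manip.camera("scene")[:,:,::-1])
dz=s["tcp_pos"][2]-.0575; x,y=s["tcp_pos"][:2]; it=[(x,y,.008+dz,.015),(x,y,.082+dz,.012)]
a2=crop(a,290,180,140,140,2.8); rings(a2,camT("side"),it,sc=2.8,off=(290,180)); b2=crop(b,190,110,140,140,2.8); rings(b2,camT("scene"),it,sc=2.8,off=(190,110))
cv2.imwrite("pics/g4.png",np.hstack([a2,b2]))
```

```text
[0.43678509 0.11441189 0.13205795]
```

View pics/g4.png

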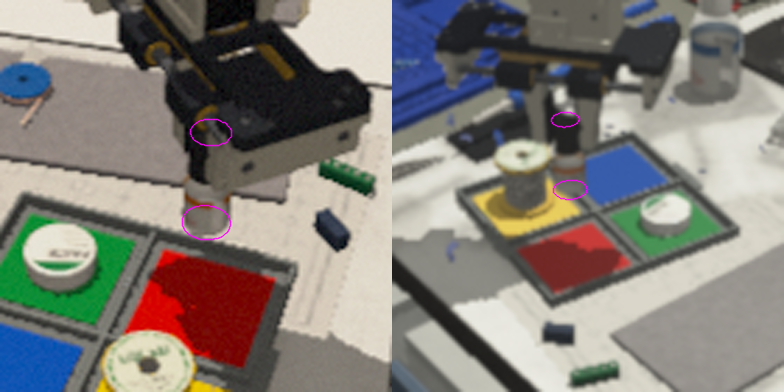

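The bottle hangs upright in the grip, its foot at about (206,222) in the side crop, matching its outline. Lowering it onto red.

Emit:
play_rows(
  targets=[
    {"jaw": 0.85, "tx": 0, "ty": 0, "tz": -2, "roll": 0},
    {"jaw": 0.85, "tx": 0, "ty": 0, "tz": -2.4, "roll": 0},
    {"jaw": 0.85, "tx": 0, "ty": 0, "tz": -2, "roll": 0},
    {"jaw": 0.85, "tx": 0, "ty": 0, "tz": -0.8, "roll": 0},
    {"jaw": 0.85, "tx": 0, "ty": 0, "tz": -0.2, "roll": 0},
    {"jaw": 0.85, "tx": 0, "ty": 0, "tz": 0, "roll": 0},
    {"jaw": 0.85, "tx": 0, "ty": 0, "tz": 0, "roll": 0},
  ],
)

```text
time_s: 15.05
tcp_pos: [0.4376, 0.1155, 0.0593]
eef_rot: [-0.323, 0.947, 0.0, 0.001]
wrist_force: [-0.7, -0.8, 0.3]
grip_width: 0.0237
grasp_force: 20.0
```

Emit:
play_rows(
  targets=[
    {"jaw": 0.85, "tx": 0, "ty": 0, "tz": -0.25, "roll": 0},
    {"jaw": 0.85, "tx": 0, "ty": 0, "tz": -0.05, "roll": 0},
    {"jaw": 0.85, "tx": 0, "ty": 0, "tz": 0, "roll": 0},
  ],
)

```text
time_s: 15.35
tcp_pos: [0.437, 0.1153, 0.0556]
eef_rot: [-0.323, 0.947, 0.0, 0.0]
wrist_force: [-0.4, -0.2, -0.2]
grip_width: 0.0234
grasp_force: 20.0
```

Emit:
play_rows(
  targets=[
    {"jaw": 0.85, "tx": 0, "ty": 0, "tz": -0.1, "roll": 0},
    {"jaw": 0.85, "tx": 0, "ty": 0, "tz": 0, "roll": 0},
  ],
)

```text
time_s: 15.55
tcp_pos: [0.4375, 0.1156, 0.0552]
eef_rot: [-0.323, 0.946, 0.0, 0.001]
wrist_force: [-2.2, -0.2, 8.7]
grip_width: 0.0233
grasp_force: 20.0
```

Emit:
play_rows(
  targets=[
    {"jaw": 0.7, "tx": 0, "ty": 0, "tz": 0, "roll": 0},
    {"jaw": 0.6, "tx": 0, "ty": 0, "tz": 0, "roll": 0},
    {"jaw": 0.4, "tx": 0, "ty": 0, "tz": 0, "roll": 0},
    {"jaw": 0.4, "tx": 0, "ty": 0, "tz": 0, "roll": 0},
    {"jaw": 0.4, "tx": 0, "ty": 0, "tz": 2, "roll": 0},
    {"jaw": 0.4, "tx": 0, "ty": 0, "tz": 4, "roll": 0},
    {"jaw": 0.2, "tx": 0, "ty": 0, "tz": 3, "roll": 0},
    {"jaw": 0, "tx": 1.6, "ty": -2, "tz": 1, "roll": 0},
    {"jaw": 0, "tx": 3, "ty": -3, "tz": 0, "roll": -0.13},
    {"jaw": 0, "tx": 3, "ty": -3, "tz": 0, "roll": -0.13},
    {"jaw": 0, "tx": 3, "ty": -3, "tz": 0, "roll": -0.13},
    {"jaw": 0, "tx": 3, "ty": -3, "tz": 0, "roll": -0.13},
    {"jaw": 0, "tx": 2.5, "ty": -3, "tz": 0, "roll": -0.136},
    {"jaw": 0, "tx": 1.5, "ty": -2, "tz": -2, "roll": 0},
    {"jaw": 0, "tx": 0, "ty": 0, "tz": -3, "roll": 0},
    {"jaw": 0, "tx": 0, "ty": 0, "tz": 0, "roll": 0},
    {"jaw": 0, "tx": 0, "ty": 0, "tz": 0, "roll": 0},
  ],
)

```text
time_s: 17.25
tcp_pos: [0.6125, -0.075, 0.1042]
eef_rot: [-0.0, 1.0, -0.0, -0.001]
wrist_force: [0.8, 0.1, 0.1]
grip_width: 0.0875
grasp_force: 0.0
```

Run:
```python
from h import *
s=manip.read_state(); KT=camT("wrist",s); print(s["tcp_pos"])
a=np.ascontiguousarray(manip.camera("wrist")[:,:,::-1]); m=mask(np.ascontiguousarray(a[:,:,::-1]),"blue")
uv=proj(KT,[[.6135,-.074,.018]])[0]; mm,ce,st=comp(m,uv); v,u=np.nonzero(mm); w=back(KT,np.c_[u,v],.018).astype(np.float32)
print(uv,ce,st,cv2.minEnclosingCircle(w*1000))
rings(a,KT,[(.6135,-.074,.018,.0225)])
b=np.ascontiguousarray(manip.camera("side")[:,:,::-1]); b2=crop(b,240,200,200,160,1.7); rings(b2,camT("side"),[(.4368,.1146,.079,.012),(.4368,.1146,.005,.015)],sc=1.7,off=(240,200))
M=np.zeros((600,640,3),np.uint8); M[:328]=a[:328]; M[328:,:340]=b2; cv2.imwrite("pics/g5.png",M)
```

```text
[ 0.61249853 -0.07497634  0.10422454]
[320.11670315 202.10682836] [319.70886076 201.05605787] [ 296  179   48   45 1659] ((612.993896484375, -74.58094787597656), 21.671541213989258)
```

View pics/g5.png

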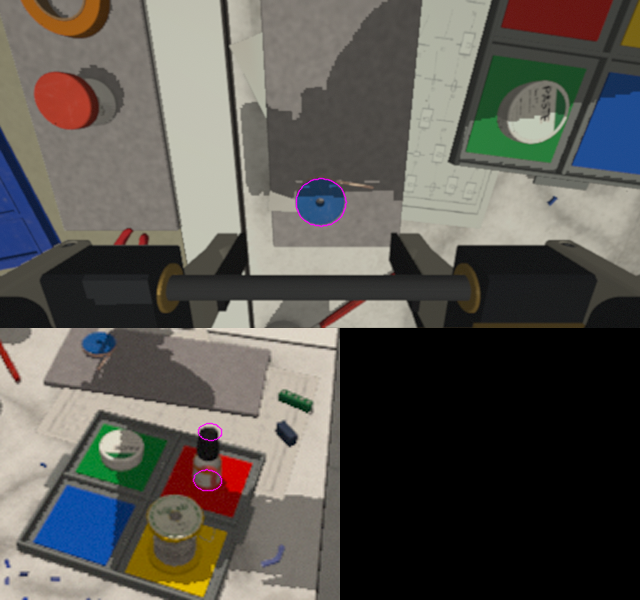

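The bottle stands upright on red, and the wick at (320,201) matches its outline. Descending on the wick.

Emit:
play_rows(
  targets=[
    {"jaw": 0, "tx": 0, "ty": 0, "tz": -3, "roll": 0},
    {"jaw": 0.1, "tx": 0, "ty": 0, "tz": -3, "roll": 0},
    {"jaw": 0.2, "tx": 0, "ty": 0, "tz": -2, "roll": 0},
    {"jaw": 0.3, "tx": 0, "ty": 0, "tz": -1, "roll": 0},
    {"jaw": 0.3, "tx": 0, "ty": 0, "tz": 0, "roll": 0},
    {"jaw": 0.3, "tx": 0, "ty": 0, "tz": 0, "roll": 0},
  ],
  squeeze=15,
)

```text
time_s: 17.95
tcp_pos: [0.614, -0.0744, 0.0159]
eef_rot: [-0.001, 1.0, 0.0, 0.001]
wrist_force: [0.8, -0.2, 0.6]
grip_width: 0.0619
grasp_force: 0.0
```

Emit:
play_rows(
  targets=[
    {"jaw": 0.3, "tx": 0, "ty": 0, "tz": -0.4, "roll": 0},
    {"jaw": 0.4, "tx": 0, "ty": 0, "tz": 0, "roll": 0},
    {"jaw": 0.6, "tx": 0, "ty": 0, "tz": 0, "roll": 0},
    {"jaw": 0.6, "tx": 0, "ty": 0, "tz": 0, "roll": 0},
    {"jaw": 0.6, "tx": 0, "ty": 0, "tz": 0, "roll": 0},
    {"jaw": 0.6, "tx": 0, "ty": 0, "tz": 0, "roll": 0},
  ],
)

```text
time_s: 18.55
tcp_pos: [0.6132, -0.0748, 0.0108]
eef_rot: [-0.0, 1.0, -0.0, 0.0]
wrist_force: [-1.1, -0.4, 3.3]
grip_width: 0.044
grasp_force: 15.0
```

Emit:
play_rows(
  targets=[
    {"jaw": 0.6, "tx": 0, "ty": 0, "tz": 1, "roll": 0},
    {"jaw": 0.6, "tx": 0, "ty": 0, "tz": 2, "roll": 0},
    {"jaw": 0.6, "tx": 0, "ty": 0, "tz": 3, "roll": 0},
    {"jaw": 0.6, "tx": 0, "ty": 1, "tz": 2, "roll": 0},
    {"jaw": 0.6, "tx": -0.4, "ty": 2, "tz": 1, "roll": 0.08},
    {"jaw": 0.6, "tx": -1, "ty": 4, "tz": 0, "roll": 0.12},
    {"jaw": 0.6, "tx": -1, "ty": 4, "tz": 0, "roll": 0.12},
    {"jaw": 0.6, "tx": -1, "ty": 4, "tz": 0, "roll": 0.12},
    {"jaw": 0.6, "tx": -1, "ty": 4, "tz": 0, "roll": 0.12},
    {"jaw": 0.6, "tx": -1, "ty": 4, "tz": 0, "roll": 0.096},
    {"jaw": 0.6, "tx": -0.6, "ty": 3, "tz": 0, "roll": 0},
    {"jaw": 0.6, "tx": -0.4, "ty": 1.5, "tz": 0, "roll": 0},
    {"jaw": 0.6, "tx": 0, "ty": 0, "tz": -2, "roll": 0},
    {"jaw": 0.6, "tx": 0, "ty": 0, "tz": -2, "roll": 0},
    {"jaw": 0.6, "tx": 0, "ty": 0, "tz": 0, "roll": 0},
    {"jaw": 0.6, "tx": 0, "ty": 0, "tz": 0, "roll": 0},
  ],
)

```text
time_s: 20.15
tcp_pos: [0.5491, 0.1997, 0.0607]
eef_rot: [-0.322, 0.947, -0.0, -0.0]
wrist_force: [-0.1, 0.5, 0.2]
grip_width: 0.0443
grasp_force: 15.0
```

Run:
```python
from h import *
s=manip.read_state(); print(s["tcp_pos"])
a=np.ascontiguousarray(manip.camera("side")[:,:,::-1]); b=np.ascontiguousarray(manip.camera("scene")[:,:,::-1])
dz=s["tcp_pos"][2]-.0112; x,y=s["tcp_pos"][:2]; it=[(x,y,.018+dz,.0225),(.5488,.2002,.005,.0225)]
a2=crop(a,240,200,140,160,2.8); rings(a2,camT("side"),it,sc=2.8,off=(240,200)); b2=crop(b,200,100,140,160,2.8); rings(b2,camT("scene"),it,sc=2.8,off=(200,100))
cv2.imwrite("pics/g6.png",np.hstack([a2,b2]))
```

```text
[0.54906736 0.19967455 0.06074669]
```

View pics/g6.png

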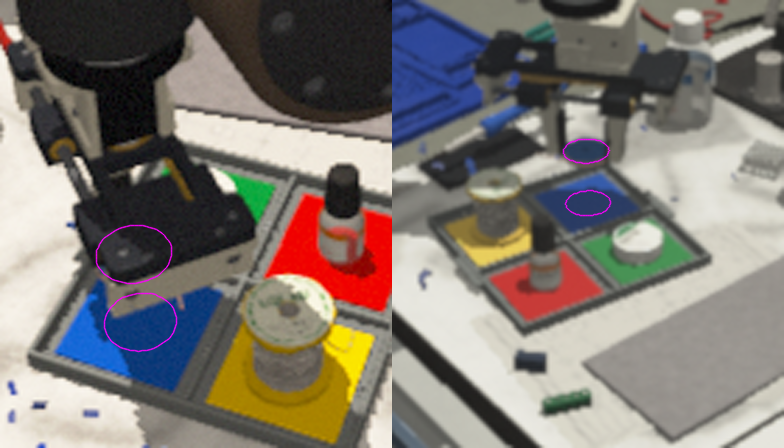

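Emit:
play_rows(
  targets=[
    {"jaw": 0.6, "tx": 0, "ty": 0, "tz": -2, "roll": 0},
    {"jaw": 0.6, "tx": 0, "ty": 0, "tz": -1.8, "roll": 0},
    {"jaw": 0.6, "tx": 0, "ty": 0, "tz": -0.8, "roll": 0},
    {"jaw": 0.6, "tx": 0, "ty": 0, "tz": -0.4, "roll": 0},
    {"jaw": 0.6, "tx": 0, "ty": 0, "tz": 0, "roll": 0},
    {"jaw": 0.6, "tx": 0, "ty": 0, "tz": -0.1, "roll": 0},
    {"jaw": 0.6, "tx": 0, "ty": 0, "tz": 0, "roll": 0},
    {"jaw": 0.6, "tx": 0, "ty": 0, "tz": 0, "roll": 0},
  ],
)

```text
time_s: 21.05
tcp_pos: [0.5492, 0.2004, 0.01]
eef_rot: [-0.323, 0.947, 0.0, 0.0]
wrist_force: [0.6, 0.4, -0.8]
grip_width: 0.0439
grasp_force: 15.0
```

Emit:
play_rows(
  targets=[
    {"jaw": 0.6, "tx": 0, "ty": 0, "tz": -0.15, "roll": 0},
    {"jaw": 0.6, "tx": 0, "ty": 0, "tz": 0, "roll": 0},
    {"jaw": 0.6, "tx": 0, "ty": 0, "tz": 0, "roll": 0},
  ],
)

```text
time_s: 21.35
tcp_pos: [0.5489, 0.2002, 0.0079]
eef_rot: [-0.323, 0.947, -0.0, -0.0]
wrist_force: [-0.5, 0.6, -0.3]
grip_width: 0.0441
grasp_force: 15.0
```

Emit:
play_rows(
  targets=[
    {"jaw": 0.6, "tx": 0, "ty": 0, "tz": -0.05, "roll": 0},
    {"jaw": 0.4, "tx": 0, "ty": 0, "tz": 0, "roll": 0},
    {"jaw": 0.35, "tx": 0, "ty": 0, "tz": 0, "roll": 0},
    {"jaw": 0.35, "tx": 0, "ty": 0, "tz": 0, "roll": 0},
    {"jaw": 0.35, "tx": 0, "ty": 0, "tz": 0, "roll": 0},
    {"jaw": 0.35, "tx": 0, "ty": 0, "tz": 1, "roll": 0},
    {"jaw": 0.35, "tx": 0, "ty": 0, "tz": 3, "roll": 0},
    {"jaw": 0.2, "tx": 0, "ty": 0, "tz": 5, "roll": 0},
    {"jaw": 0, "tx": 0, "ty": 0, "tz": 5, "roll": 0},
    {"jaw": 0, "tx": 1, "ty": -2, "tz": 2, "roll": 0},
    {"jaw": 0, "tx": 2, "ty": -4, "tz": 0, "roll": 0},
    {"jaw": 0, "tx": 2, "ty": -4, "tz": 0, "roll": 0},
    {"jaw": 0, "tx": 2, "ty": -4, "tz": 0, "roll": 0},
    {"jaw": 0, "tx": 1, "ty": -3, "tz": 0, "roll": 0},
    {"jaw": 0, "tx": 0, "ty": 0, "tz": 0, "roll": 0},
    {"jaw": 0, "tx": 0, "ty": 0, "tz": 0, "roll": 0},
  ],
)

```text
time_s: 22.95
tcp_pos: [0.629, 0.0293, 0.1678]
eef_rot: [-0.322, 0.947, 0.0, 0.0]
wrist_force: [0.3, 0.7, -0.4]
grip_width: 0.0878
grasp_force: 0.0
```

Run:
```python
from h import *
s=manip.read_state(); print(s["tcp_pos"],s["wrist_force"])
it=[(.449,.2132,.061,.0275),(.536,.1014,.023,.0245),(.4368,.1146,.079,.012),(.4368,.1146,.005,.015),(.5488,.2002,.015,.0225),(.527,-.263,.042,.0205),(.447,-.265,.02,.03)]
a=np.ascontiguousarray(manip.camera("side")[:,:,::-1]); b=np.ascontiguousarray(manip.camera("scene")[:,:,::-1])
a2=crop(a,240,130,180,240,2.2); rings(a2,camT("side"),it,sc=2.2,off=(240,130)); b2=crop(b,210,140,200,160,1.9); rings(b2,camT("scene"),it,sc=1.9,off=(210,140))
M=np.zeros((528,790,3),np.uint8); M[:,:396]=a2; M[:304,400:780]=b2; cv2.imwrite("pics/g7.png",M)
```

```text
[0.62896426 0.02926451 0.16784294] [ 0.34661379  0.72057622 -0.4058734 ]
```

View pics/g7.png

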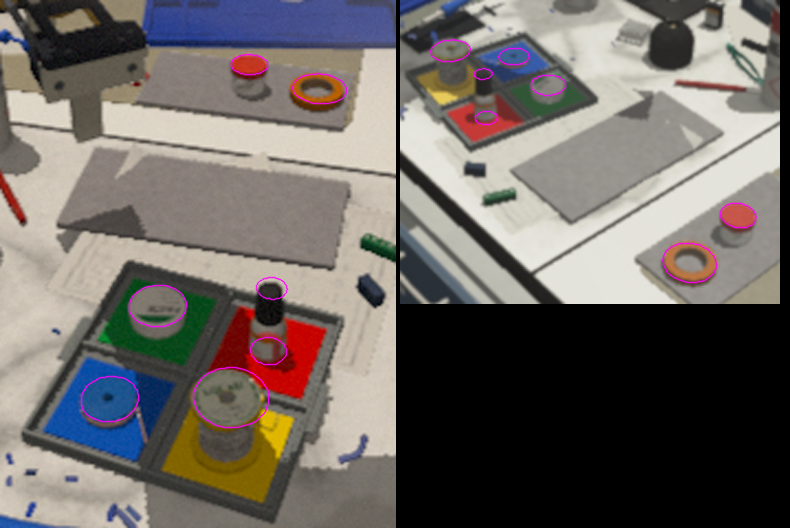

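All four supplies sit on their pads, matching the planned outlines: tin (157,308), wick (110,400), spool (230,397) and bottle (269,320). The jar and tape are where they started, and the gripper is clear.

```bash
python3 -c "
from bench import manip; print(manip.job_done())"
```

```text
the job is handed in; nothing more can be done
None
```

The spool, tin, bottle and braid reel each sit upright or flat and centred on their own pads, the jar and tape were left untouched, and the job was handed in at about 23 s of the 115 s allowed (no verdict came back).

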